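Index the gear to the pointer and put the brake on

ROBOT

A 6-joint arm with a two-finger parallel gripper is mounted at the origin on a cart in front of the work surface, level with it; the furniture and walls round the work are solid. World frame = base frame: x ahead of the robot, y to its left, z up, the work surface at z = 0. Lengths are in m, angles in rad, forces in N, time in s.
With the tool pointing down it reaches from about 0.35 to 0.775 m from the base axis. Payload 7.3 kg.
Tool frame: the origin (TCP) lies at the very end of the fingers, on their centre line; the grasp point (between the pads) lies 19 mm behind it; z points along the fingers, y is the line along which they close (so a half turn about z gives the same grasp; the last joint's range is limited). The gripper opens to 92 mm and grips with 3 to 60 N. Pads are 19 mm wide; open, the fingers measure 130 mm over their backs; the gripper's body (75 mm by 190 mm) begins 47 mm behind the grasp point.
Start: joints at [1.017, 0.342, 1.524, -0, 1.275, -0.146], TCP at [0.208, 0.482, 0.227] pointing down, gripper open.
Joint ranges: [-2.53, 2.53], [-0.77, 2.02], [0.04, 2.7], [-1, 4.14], [0.28, 2.66], [-3.11, 3.11]. Speed limits (rad/s): [2.57, 2.57, 3.14, 3.14, 3.14, 3.14].

INTERFACE

Orientations are given as [roll, pitch, yaw] about the fixed x, y, z axes, in that order (R = Rz(yaw) Ry(pitch) Rx(roll)).
In Python, from cell import robot gives the robot as it stands. The module is installed in compiled form; this text tells all that it offers.
- The arm moves only by the tool arm_command, never from a script. Its argument "moves" is a list of rows, each a list of 3 entries, a list of its own where there are three numbers: the shift along the tool's x, y, z in m, then the turn, a rotation vector about the tool's x, y, z in rad, then the finger opening in m, from 0 to 0.0918. In form: [[[dx, dy, dz], [ax, ay, az], claw], ...]. A call has exactly 5 rows; each row is the pose to reach, as a shift and turn from the pose commanded when the call began, along the tool's axes at that moment; what a row does not reach only later rows make up. A row lasts 1/10 s, in which the tool goes at most 50 mm and 8.59 degrees, less where a joint would pass 70% of its speed; a pose out of reach is approached as far as the arm can. A call with a gripper value outside its range is refused whole. The fingers move at their own pace and stop on an object; "squeeze" is the grip in N (left out, the last holds). Time passes only in rows, so rows that repeat a pose let the fingers close, or fill a call up. It gives the time, the measured TCP pose, the force, the opening and the grip force at its end, in the units of the state.
- robot.observe(): the state, without advancing time (a new reading comes with each control period).
- robot.read_camera(name): name is "side" or "top" or "wrist"; returns the picture (384x512x3 uint8, red, green, blue); there is no depth.
- robot.camera_model(name): a dict with "fx", "fy", "cx", "cy" (pixels), "k1" (the pictures are not rectified: a ray, as slopes to the right and down, at radius r is drawn at 1 + k1 r^2 times it, then the intrinsics apply), "R" (3x3) and "t" (3): a world point X has camera coordinates R X + t. Camera axes: x right, y down, z forward; pixel columns grow to the right and rows downward; lengths in m; the calibration is good to about 2 mm. A picture is of the moment at which its call begins: read the wrist's pose just before it. camera_model takes no time and is no camera call; for the wrist camera it gives the pose at the moment of the call.
- robot.hand_in(): hands the job in; it is judged then, once.
The state is a dict: "time": time; "qpos": joint angles; "qvel": joint speeds; "joint_efforts": joint torques, N m; "tool_pos": TCP position; "tool_rot": TCP orientation; "contact_force": force on the tool from outside, world axes, zero at the start; "torque": the same for the moment, N m; "opening": finger opening in m; "grip_force": force on a finger pad.
Only numpy, scipy, OpenCV 4.12 (cv2) and the standard library are available. Lean on these libraries where they do the work, as an engineer would, in place of code of your own. Each camera call takes 0.05 s, during which the arm holds its last target. There are 200 camera calls.

TASK

Turn the hand-turned indexing table, by gently pushing on its arms with a fingertip, until the toothed gear is centred in line with the fixed pointer. Then push the brake lever beside the table inwards until it is fully home at its stop, and come away. Do not touch or pick up any of the parts lying in the cups: they only ride along, and the tools lying round about stay where they are.

Things in the scene. Friction and masses are not known exactly. Their poses are not given: they have to be found in the camera images.
- table_foot: fixed grey foot of a hand-turned indexing table. Origin on the turning axis at desk level. Its -x axis points from the turning axis to the pointer (roughly towards the robot), its +y axis to the brake block. Disc radius 88 mm, 23 mm high. The strips, pointer and brake plunger outside the disc stay below 17 mm above the desk.
- index_table: aluminium plate, radius 90 mm, turning either way about the vertical; origin on the axis, 24 mm above the desk; top at 36 mm. Cups 58 mm from the axis on its +x,+y,-x,-y axes. Between them, at 45,135,225,315 deg, 11 mm thick arms stick out level, centre line 31 mm above the desk, to 18 mm balls centred 134 mm from the axis: push at 92 to 124 mm. Takes about 1.5 N, stays where left.
- mark (a point): the marking spot: the point at plate-top height (36 mm above the desk) 58 mm from the turning axis, on the line from the axis to the pointer's tip. A cup in line with the pointer is centred here.
- pointer_tip (a point): sharp tip of the fixed dark steel pointer, a cone 48 mm long and 14 mm thick that lies level 9 mm above the desk and points at the turning axis from 100 mm away; plate arms pass above it.
- gear: loose toothed gear, 49 mm across, 18 mm high, lying flat in one of the plate's four cups (inner radius 26 mm, rim 5 mm high, 3 mm thick); which one changes. Origin: centre of its underside, on the plate's top, 36 mm above the desk.
- steel_ring: loose flat steel ring, 46 mm across, 12 mm high, in another cup. Origin: centre of its underside.
- brass_bush: loose brass bush, 31 mm across, 29 mm high, in another cup (top 65 mm above the desk). Origin: centre of its underside.
- alu_puck: loose plain aluminium disc, 36 mm across, 22 mm high, in another cup. Origin: centre of its underside.
- brake_lever (a joint): angle of the brake lever (rad): 0 wide open (lever along the foot's +y axis, away from the table), growing anticlockwise seen from above to 1.5, fully home at a hard stop (lever beside the table, within 4 deg of the foot's -x axis). Starts at 0 to 0.35. Swings level with light friction (about 1.3 N at its grip), no spring, stays where left.
- lever_pivot (a point): on the vertical pivot axis of the brake lever at the height of its centre line, 36 mm above the desk; 168 mm out along the foot's +y and 20 mm along its +x. The round block under it has radius 15 mm and is 30 mm high.
- lever_end (a point): end of the brake lever on its centre line, 75 mm from the pivot, 36 mm above the desk. The lever is a straight level rod, black grip 15 mm thick over its outer 35 mm.
- laser_head (a point): lower front edge, nearest the robot, of the fixed laser head overhanging the drilled plate at the far right: an obstacle, never handled. The head is 105 mm wide in y (from -0.655 to -0.55), begins 200 mm above the desk and runs back in +x from x = 0.435 to its column; keep the gripper on the robot's side of it (x below 0.36) until y is above -0.40.
- caliper: loose digital caliper, 68x206x16 mm, a bystander lying to the right near the robot. Origin: centre of its underside.
- lens_cap: loose black lens cap, 66 mm across, 12 mm high, a bystander at the far right. Origin: centre of its underside.
- screwdriver_1: loose screwdriver, 25x170x24 mm, a bystander beyond the table. Origin: centre of its underside.

How it is judged:
By the outcome, as a careful person would: the job done as asked, in the order asked, and still so for the second after the job is handed in, with the robot touching nothing.
It also fails if it takes over 72 s, if anything falls off the work surface, if the arm or the gripper's body presses on something with over 40 N, if the wrist force passes 120 N, or if a joint passes its speed limit or range.

## Working session

There is one attempt and no reset: what is moved stays moved. The work goes in short steps, Python scripts to look and compute and a tool call to move; the robot and the scene stay as the last step left them, time stands still between calls to the robot, and variables do not carry over. Pictures are saved under pics/ and viewed, at most 13 in all, crops included, and the job is handed in when it is done.

Besides the shell and the picture viewer there is one more tool, called after "Emit:" in YAML: its name, and indented under it one key for each argument. arm_command: Moves the arm, as the interface text tells. Its arguments: {"type":"object","properties":{"moves":{"type":"array"},"squeeze":{"type":"number"}},"required":["moves"]}

```bash
mkdir -p pics
cat > h.py <<'E'
import numpy as np, cv2
from cell import robot
def ray(m,u,v):
    d=np.array([(u-m['cx'])/m['fx'],(v-m['cy'])/m['fy']]); s=d.copy()
    for _ in range(20): s=d/(1+m['k1']*(s@s))
    R=np.array(m['R']);t=np.array(m['t'])
    return -R.T@t, R.T@np.array([s[0],s[1],1])
def onz(m,u,v,z):
    o,r=ray(m,u,v); return o+r*(z-o[2])/r[2]
def proj(m,X):
    c=np.array(m['R'])@np.array(X)+np.array(m['t']); s=c[:2]/c[2]; k=1+m['k1']*(s@s)
    return np.array([m['fx']*s[0]*k+m['cx'],m['fy']*s[1]*k+m['cy']])
E
python3 - <<'E'
from h import *
for n in ("top","side"):
    im=robot.read_camera(n); cv2.imwrite(f"pics/{n}0.png",im[:,:,::-1]); m=robot.camera_model(n); print(n,m)
s=robot.observe(); print(s)
E
```

```text
top {'fx': 410.8021777075472, 'fy': 410.8021777075472, 'cx': 248.5115818711009, 'cy': 195.705326654512, 'k1': -0.06471820070871379, 'R': array([[ 0.00408672, -0.99996783, -0.00690166],
       [-0.98734993, -0.002941  , -0.15852909],
       [ 0.15850369,  0.00746221, -0.98733019]]), 't': array([-0.16188881,  0.60268721,  1.35873678])}
side {'fx': 496.059178542863, 'fy': 496.059178542863, 'cx': 253.88992448293584, 'cy': 195.20188456140906, 'k1': -0.17916027425259642, 'R': array([[-0.98923654, -0.14460102, -0.02239679],
       [-0.06677852,  0.58233148, -0.81020409],
       [ 0.13019869, -0.79998787, -0.58571982]]), 't': array([0.58460548, 0.2423316 , 1.62158122])}
{'time': 0.1, 'qpos': array([ 1.01697645e+00,  3.42617190e-01,  1.52488709e+00, -1.68034382e-05,
        1.27538720e+00, -1.46009471e-01]), 'qvel': array([-9.81270622e-05,  9.53341572e-04, -3.17443520e-03, -5.51818364e-04,
       -1.26501170e-03,  4.44536647e-04]), 'joint_efforts': array([ 1.57420240e-03, -4.32005560e+01, -2.44693476e+01,  7.19637168e-02,
        5.27219230e-02, -6.05649188e-05]), 'tool_pos': array([0.20802105, 0.48165443, 0.22614507]), 'tool_rot': array([-3.14030531e+00, -1.73069065e-04,  2.73378704e+00]), 'contact_force': array([-0.0919814 , -0.64307558,  0.08529224]), 'torque': array([-0.01591355,  0.03151504, -0.01221692]), 'grip_force': 0.0, 'opening': 0.09187106174010523}
```

View pics/top0.png

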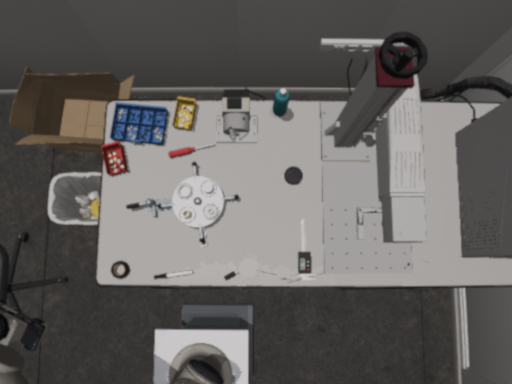

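View pics/side0.png

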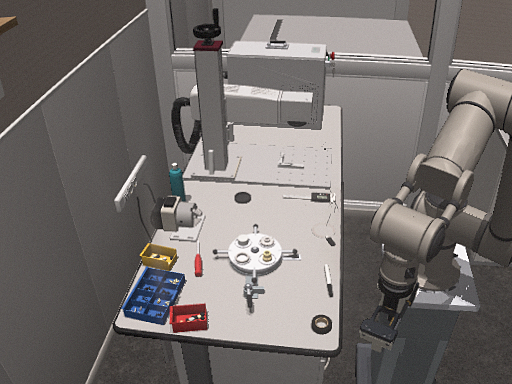

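The top view shows the table at about (198,201), the arm balls near (195,167), (237,198) and (202,241), and the lever at about (130,206) to (152,204). The side view shows the table at about (255,252). I'll zoom in on both.

Run:
```python
from h import *
t=cv2.imread("pics/top0.png")[155:255,115:249]; s=cv2.imread("pics/side0.png")[215:315,200:310]
a=cv2.resize(t,None,fx=5.9,fy=5.9,interpolation=cv2.INTER_CUBIC);cv2.imwrite("pics/topc.png",a)
a=cv2.resize(s,None,fx=6,fy=6,interpolation=cv2.INTER_CUBIC);cv2.imwrite("pics/sidec.png",a)
```

```text
(no output)
```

View pics/topc.png

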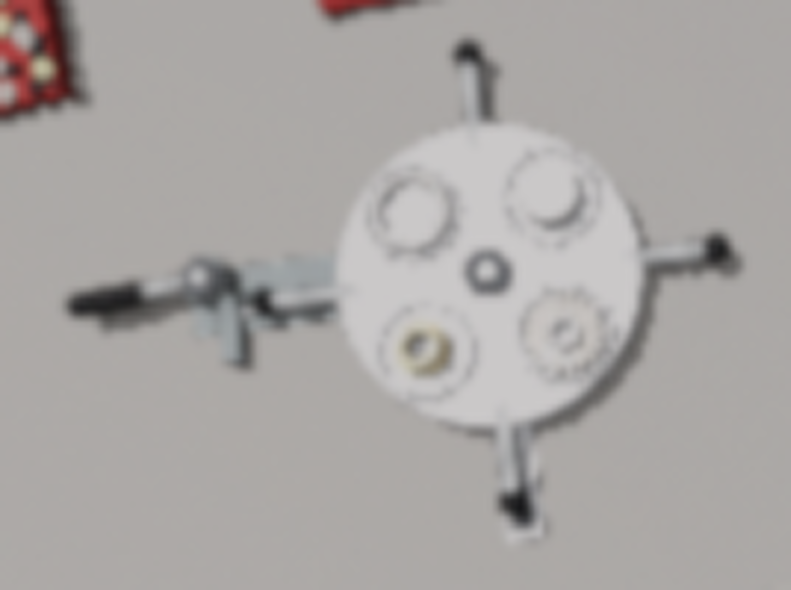

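View pics/sidec.png

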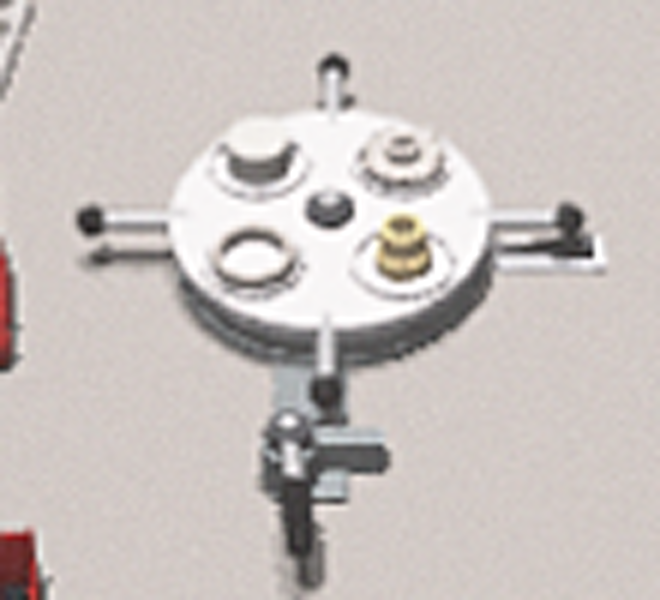

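The top crop shows the gear at (565,335), the bush at (425,350), the ring at (413,212) and the puck at (553,195). The balls are at (467,52), (717,250), (517,505) and (262,300), the lever pivot is at (208,280), and the grip end is at (72,305). In the side crop the pointer is dark at about (500-590,245), partly under an arm.

Run:
```python
from h import *
m=robot.camera_model("top"); ms=robot.camera_model("side")
def T(u,v,z): return onz(m,115+u/5.9-.5+.5/5.9,155+v/5.9-.5+.5/5.9,z)[:2]
def S(u,v,z): return onz(ms,200+u/6-.4,215+v/6-.4,z)[:2]
B=np.array([T(467,52,.031),T(717,250,.031),T(517,505,.031),T(262,300,.031)])
BS=np.array([S(91,220,.031),S(333,68,.031),S(569,217,.031),S(325,392,.031)])
for b in (B,BS):
    c=b.mean(0); d=b-c; print(b.round(4).tolist(),c,np.hypot(*d.T),np.degrees(np.arctan2(d[:,1],d[:,0])))
print("gear",T(565,335,.054),S(403,150,.054)); print("hub",T(488,272,.045),S(330,208,.045))
p=T(208,280,.036);e=T(72,305,.036);print("pivot",p,S(290,425,.036),"end",e,S(300,550,.036))
print("strip end T",T(522,535,.003),"S",S(603,260,.003), S(590,245,.009))
w=robot.camera_model("wrist"); R=np.array(w['R']); 
s=robot.observe(); from scipy.spatial.transform import Rotation as Ro
Rt=Ro.from_euler('xyz',s['tool_rot']).as_matrix()
print(w['fx'],Rt.T@(-R.T@w['t']-s['tool_pos']),(Rt.T@R.T).round(3)); print(Rt.round(3))
```

```text
[[0.7204, 0.0335], [0.6014, -0.1167], [0.4517, -0.0023], [0.5708, 0.1506]] [0.58608808 0.01628058] [0.13542272 0.13385868 0.135637   0.13517065] [   7.29949618  -83.43735781 -172.14743181   96.48164051]
[[0.7188, 0.0345], [0.6027, -0.115], [0.4525, -0.0002], [0.5686, 0.1512]] [0.5856237  0.01760708] [0.13421602 0.13374781 0.13435039 0.13464901] [   7.24232758  -82.66307355 -172.37327367   97.28040404]
gear [ 0.54805188 -0.03061371] [ 0.54857148 -0.01990614]
hub [0.5858366  0.01582075] [0.58412977 0.023406  ]
pivot [0.5818679  0.18183985] [0.58227205 0.18179865] end [0.56674457 0.26189737] [0.5642044 0.2657141]
strip end T [ 0.43554725 -0.00221176] S [0.432165   0.00272779] [ 0.44011008 -0.00236256]
278.33908116362676 [ 0.07013338 -0.00031235 -0.15870497] [[-0.    -0.964 -0.265]
 [ 1.     0.    -0.001]
 [ 0.001 -0.265  0.964]]
[[-0.918  0.397 -0.001]
 [ 0.397  0.918 -0.001]
 [ 0.    -0.001 -1.   ]]
```

Emit:
arm_command:
  moves:
    - [[-0.462,-0.372,0],[0,0,-0.55],0]
    - [[-0.462,-0.372,0],[0,0,-0.55],0]
    - [[-0.462,-0.372,0],[0,0,-0.55],0]
    - [[-0.462,-0.372,0],[0,0,-0.55],0]
    - [[-0.462,-0.372,0],[0,0,-0.55],0]

```text
time: 0.6
tool_pos: [0.3151, 0.2803, 0.2267]
tool_rot: [3.141, -0.0, -2.994]
contact_force: [1.6, 0.0, 0.6]
opening: 0.0566
grip_force: 0.0
```

```bash
cat >> h.py <<'E'
from scipy.spatial.transform import Rotation as Ro
def rel(p,yaw):
    s=robot.observe(); R=Ro.from_euler('xyz',s['tool_rot']); T=Ro.from_euler('xyz',[np.pi,0,yaw])
    print('t',s['time'],'pos',s['tool_pos'].round(4),'rot',s['tool_rot'].round(3),'F',s['contact_force'].round(1))
    print('d',R.inv().apply(np.array(p)-s['tool_pos']).round(4),'turn',(R.inv()*T).as_rotvec().round(3))
E
python3 -c "
from h import *
rel([.485,-.043,.226],np.radians(188))"
```

```text
t 0.6 pos [0.3151 0.2803 0.2267] rot [ 3.141 -0.    -2.994] F [1.6 0.  0.6]
d [-0.1206 -0.3447  0.0006] turn [ 0.    -0.     0.008]
```

Emit:
arm_command:
  moves:
    - [[-0.12,-0.345,0],[0,0,0],0]
    - [[-0.12,-0.345,0],[0,0,0],0]
    - [[-0.12,-0.345,0],[0,0,0],0]
    - [[-0.12,-0.345,0],[0,0,0],0]
    - [[-0.12,-0.345,0],[0,0,0],0]

```text
time: 1.1
tool_pos: [0.43, 0.0575, 0.2268]
tool_rot: [3.141, -0.0, -3.0]
contact_force: [0.6, 1.1, 0.4]
opening: 0.0163
grip_force: 0.0
```

Emit:
arm_command:
  moves:
    - [[-0.03,-0.1,0],[0,0,0],0]
    - [[-0.03,-0.1,0],[0,0,0],0]
    - [[-0.03,-0.1,0],[0,0,0],0]
    - [[-0.03,-0.1,0],[0,0,0],0]
    - [[-0.03,-0.1,0],[0,0,0],0]

```text
time: 1.6
tool_pos: [0.4729, -0.0343, 0.2265]
tool_rot: [3.141, -0.001, -2.999]
contact_force: [-1.7, 0.5, 1.0]
opening: 0.0003
grip_force: 0.0
```

```bash
python3 -c "
from h import *
import pickle
rel([.485,-.043,.226],np.radians(188))
m=robot.camera_model('wrist');im=robot.read_camera('wrist');cv2.imwrite('pics/w0.png',im[:,:,::-1]);pickle.dump(m,open('w0.pkl','wb'))
cv2.imwrite('pics/w0b.png',cv2.resize(im[:,:,::-1],(800,600),interpolation=cv2.INTER_CUBIC))"
```

```text
t 1.6 pos [ 0.4729 -0.0343  0.2265] rot [ 3.141e+00 -1.000e-03 -2.999e+00] F [-1.7  0.5  1. ]
d [-0.0108 -0.0104  0.0005] turn [ 0.001 -0.001  0.003]
```

View pics/w0b.png

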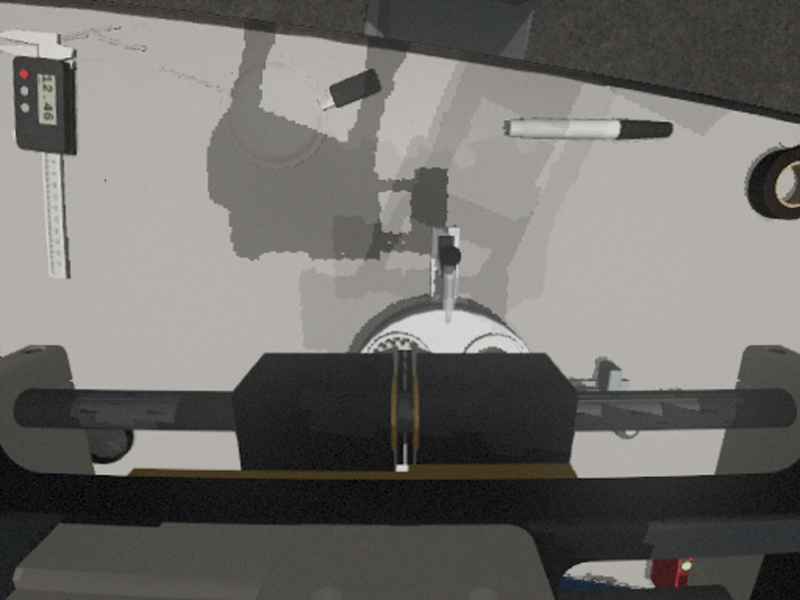

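The wrist camera faces the robot. It shows the arm and ball over the pointer strip at about (450,255), with open desk to its left. I'll go down beside the arm, on the -y side.

Emit:
arm_command:
  moves:
    - [[-0.009,-0.01,0.03],[0,0,0],0]
    - [[-0.009,-0.01,0.07],[0,0,0],0]
    - [[-0.009,-0.01,0.11],[0,0,0],0]
    - [[-0.009,-0.01,0.14],[0,0,0],0]
    - [[-0.009,-0.01,0.16],[0,0,0],0]

```text
time: 2.15
tool_pos: [0.4824, -0.0418, 0.0651]
tool_rot: [3.14, -0.002, -2.997]
contact_force: [0.4, 0.6, 0.5]
opening: 0.0004
grip_force: 0.0
```

Run:
```python
from h import *
c=np.array([.586,.0168])
def P(th,off,r=.110,z=.025):
    a=np.radians(th); x=np.array([np.cos(a),np.sin(a)]);t=np.array([np.sin(a),-np.cos(a)])
    return [*(c+r*x+off*t),z]
rel(P(187.7,-.045),np.radians(188))
```

```text
t 2.15 pos [ 0.4824 -0.0418  0.0651] rot [ 3.140e+00 -2.000e-03 -2.997e+00] F [0.4 0.6 0.5]
d [-0.0006 -0.0008  0.0401] turn [ 0.001 -0.002  0.005]
```

Emit:
arm_command:
  moves:
    - [[0,0,0.01],[0,0,0],0]
    - [[0,0,0.02],[0,0,0],0]
    - [[0,0,0.03],[0,0,0],0]
    - [[0,0,0.036],[0,0,0],0]
    - [[0,0,0.04],[0,0,0],0]

```text
time: 2.65
tool_pos: [0.4841, -0.0438, 0.0267]
tool_rot: [-3.141, 0.0, -2.999]
contact_force: [0.2, -0.1, 0.7]
opening: 0.0006
grip_force: 0.0
```

Emit:
arm_command:
  moves:
    - [[0,0.004,0],[0,0,0],0]
    - [[0,0.008,0],[0,0,0],0]
    - [[0,0.012,0],[0,0,0],0]
    - [[0,0.016,0],[0,0,0],0]
    - [[0,0.02,0],[0,0,0],0]

```text
time: 3.15
tool_pos: [0.4812, -0.0237, 0.0271]
tool_rot: [-3.142, 0.001, -2.999]
contact_force: [0.4, -0.4, -0.1]
opening: 0.0003
grip_force: 0.0
```

Emit:
arm_command:
  moves:
    - [[0.0008,0.0039,0],[0,0,0.035],0]
    - [[0.0014,0.0077,0],[0,0,0.07],0]
    - [[0.002,0.0116,0],[0,0,0.105],0]
    - [[0.0023,0.0155,0],[0,0,0.14],0]
    - [[0.0026,0.0195,0],[0,0,0.175],0]

```text
time: 3.65
tool_pos: [0.4757, -0.0049, 0.027]
tool_rot: [-3.141, 0.0, 3.108]
contact_force: [-0.3, -1.3, 0.7]
opening: 0.0002
grip_force: 0.7
```

Run:
```python
from h import *
c=np.array([.586,.0168])
s=robot.observe(); y=s['tool_rot'][2]; x=np.array([np.cos(y),np.sin(y)]);t=np.array([np.sin(y),-np.cos(y)])
d=s['tool_pos'][:2]-c; print(s['tool_pos'],np.degrees(y)%360,'r',d@x,'off',d@t,s['contact_force'].round(1))
```

```text
[ 0.47567981 -0.00493731  0.0270005 ] 178.05563992688957 r 0.10951915198253086 off -0.025467845968164177 [-0.3 -1.3  0.7]
```

Emit:
arm_command:
  moves:
    - [[0.0008,0.0039,0.0005],[0,0,0.035],0]
    - [[0.0014,0.0077,0.001],[0,0,0.07],0]
    - [[0.002,0.0116,0.001],[0,0,0.105],0]
    - [[0.0023,0.0155,0.001],[0,0,0.14],0]
    - [[0.0026,0.0195,0.001],[0,0,0.175],0]

```text
time: 4.15
tool_pos: [0.4738, 0.0146, 0.0264]
tool_rot: [-3.141, 0.001, 2.933]
contact_force: [-1.4, -0.8, 4.6]
opening: 0.0008
grip_force: 2.2
```

Emit:
arm_command:
  moves:
    - [[0.0008,0.0039,0],[0,0,0.035],0]
    - [[0.0014,0.0077,0],[0,0,0.07],0]
    - [[0.002,0.0116,0],[0,0,0.105],0]
    - [[0.0023,0.0155,0],[0,0,0.14],0]
    - [[0.0026,0.0195,0],[0,0,0.175],0]

```text
time: 4.65
tool_pos: [0.4751, 0.0343, 0.0264]
tool_rot: [-3.142, 0.0, 2.758]
contact_force: [-1.6, -1.2, 4.3]
opening: 0.0003
grip_force: 2.3
```

Emit:
arm_command:
  moves:
    - [[0.0008,0.0039,0],[0,0,0.035],0]
    - [[0.0014,0.0077,0],[0,0,0.07],0]
    - [[0.002,0.0116,0],[0,0,0.105],0]
    - [[0.0023,0.0155,0],[0,0,0.14],0]
    - [[0.0026,0.0195,0],[0,0,0.175],0]

```text
time: 5.15
tool_pos: [0.4798, 0.0535, 0.0264]
tool_rot: [-3.141, -0.0, 2.583]
contact_force: [-2.5, 0.7, 4.8]
opening: 0.0005
grip_force: 2.4
```

```bash
cat > st.py <<'E'
from h import *
c=np.array([.586,.0168])
s=robot.observe(); y=s['tool_rot'][2]; x=np.array([np.cos(y),np.sin(y)]);t=np.array([np.sin(y),-np.cos(y)])
d=s['tool_pos'][:2]-c; print(s['tool_pos'],np.degrees(y)%360,'r',d@x,'off',d@t,s['contact_force'].round(1))
E
python3 st.py
python3 - <<'E'
from h import *
a=[robot.read_camera(n) for n in("top","side")]
t=cv2.resize(a[0][160:250,150:245,::-1],None,fx=4,fy=4,interpolation=cv2.INTER_CUBIC)
s=cv2.resize(a[1][222:297,205:310,::-1],None,fx=4,fy=4,interpolation=cv2.INTER_CUBIC)
o=np.zeros((360,800,3),np.uint8);o[:360,:380]=t;o[:300,380:800]=s
cv2.imwrite("pics/p1.png",o)
E
```

```text
[0.47984027 0.05347886 0.02636105] 147.97285727282247 r 0.1094534656224855 off -0.02520250834457716 [-2.5  0.7  4.8]
```

View pics/p1.png

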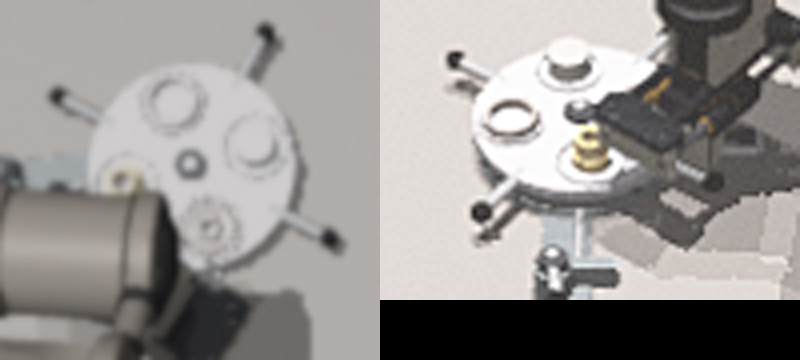

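The top crop shows the gear at about (208,228), close to the pointer line, with a few degrees still to go. I'll back off, lift, and look with the wrist camera from beyond the axis.

Emit:
arm_command:
  moves:
    - [[0,-0.004,-0.002],[0,0,0],0]
    - [[0.003,-0.02,-0.002],[0,0,0],0]
    - [[0.003,-0.025,-0.04],[0,0,0],0]
    - [[0.003,-0.025,-0.085],[0,0,0],0]
    - [[0.003,-0.025,-0.13],[0,0,0],0]

```text
time: 5.75
tool_pos: [0.4635, 0.033, 0.1571]
tool_rot: [-3.141, -0.001, 2.584]
contact_force: [2.2, 0.3, -0.1]
opening: 0.0004
grip_force: 0.0
```

```bash
python3 -c "
from h import *
rel([.64,.022,.22],np.radians(188))"
```

```text
t 5.75 pos [0.4635 0.033  0.1571] rot [-3.141e+00 -1.000e-03  2.584e+00] F [ 2.2  0.3 -0.1]
d [-0.1555  0.084  -0.0631] turn [-0.    -0.001 -0.697]
```

Emit:
arm_command:
  moves:
    - [[-0.155,0.084,-0.063],[0,0,-0.7],0]
    - [[-0.155,0.084,-0.063],[0,0,-0.7],0]
    - [[-0.155,0.084,-0.063],[0,0,-0.7],0]
    - [[-0.155,0.084,-0.063],[0,0,-0.7],0]
    - [[-0.155,0.084,-0.063],[0,0,-0.7],0]

```text
time: 6.25
tool_pos: [0.6443, 0.0216, 0.2197]
tool_rot: [-3.14, 0.005, -2.994]
contact_force: [-1.1, -0.1, 0.7]
opening: 0.0003
grip_force: 0.0
```

Emit:
arm_command:
  moves:
    - [[0,0,0],[0,0,0],0]
    - [[0,0,0],[0,0,0],0]
    - [[0,0,0],[0,0,0],0]
    - [[0,0,0],[0,0,0],0]
    - [[0,0,0],[0,0,0],0]

```text
time: 6.75
tool_pos: [0.64, 0.0228, 0.2191]
tool_rot: [3.142, 0.0, -3.0]
contact_force: [0.3, 0.1, -0.1]
opening: 0.0007
grip_force: 0.0
```

```bash
cat > look.py <<'E'
from h import *
import pickle,sys
n=sys.argv[1]
m=robot.camera_model('wrist');im=robot.read_camera('wrist')[:,:,::-1];cv2.imwrite(f'pics/{n}.png',im);pickle.dump(m,open(n+'.pkl','wb'))
cv2.imwrite(f'pics/{n}b.png',cv2.resize(im,(800,600),interpolation=cv2.INTER_CUBIC))
E
python3 look.py w1; python3 st.py
```

```text
[0.64006679 0.02274708 0.21910503] 188.12083138555485 r -0.054364715690629804 off -0.0017500886227736657 [ 0.2 -0.1  0.4]
```

View pics/w1b.png

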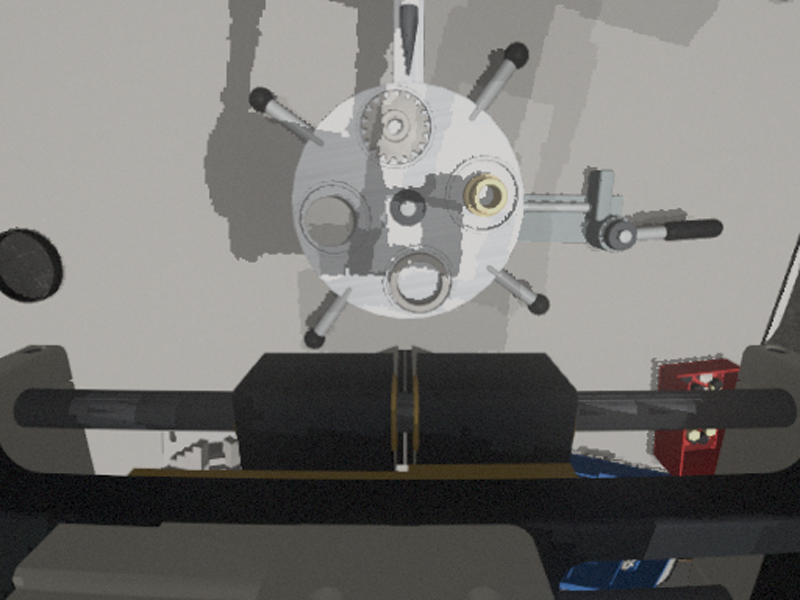

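The wrist view shows everything (800x600 scale). The balls are at (515,54), (262,99), (314,339) and (539,303). The pointer runs from (409,10) to its tip at (409,75), the gear is at (396,126), the pivot at (620,236) and the grip end at (722,228).

```bash
cat > meas.py <<'E'
from h import *
import pickle,sys
n,B,pt=sys.argv[1],eval(sys.argv[2]),eval(sys.argv[3])
m=pickle.load(open(n+'.pkl','rb')); im=cv2.imread(f'pics/{n}.png'); g=im.max(2)
def blob(u,v,w=9):
    u,v=int(u*.64),int(v*.64); u0,v0=u-w,max(v-w,0)
    k=(g[v0:v+w+1,u0:u+w+1]<60).astype(np.uint8); N,L,S,C=cv2.connectedComponentsWithStats(k)
    i=1+S[1:,4].argmax(); return C[i]+[u0,v0],S[i,4]
P=[]
for b in B:
    c,a=blob(*b); P.append(onz(m,*c,.031)[:2]); print(c,a)
P=np.array(P)
c=(P).mean(0) if len(P)==4 else None
d=P-c; ang=np.degrees(np.arctan2(d[:,1],d[:,0]))%360
print('c',c,'r',np.hypot(*d.T).round(4),'ang',ang.round(2),'mod90',(ang%90).mean())
Q=[onz(m,u*.64-.2,v*.64-.2,.009)[:2] for u,v in pt]
for q in Q: e=q-c; print('pointer',q,np.hypot(*e),np.degrees(np.arctan2(e[1],e[0]))%360)
for nm,u,v,z in eval(sys.argv[4]):
    q=onz(m,u*.64-.2,v*.64-.2,z)[:2];e=q-c; print(nm,q,np.hypot(*e),np.degrees(np.arctan2(e[1],e[0]))%360)
E
python3 meas.py w1 "[(515,54),(262,99),(314,339),(539,303)]" "[(409,75),(409,10)]" "[('gear',396,126,.054),('pivot',620,236,.043),('end',722,228,.036),('hub',408,207,.045)]"
```

```text
[330.43506494  34.35064935] 154
[166.03448276  62.95689655] 116
[200.18823529 216.81176471] 85
[342.11111111 196.44444444] 9
c [0.58702826 0.01512862] r [0.1364 0.1351 0.1346 0.1344] ang [152.03 241.79 332.31  61.03] mod90 61.790285726599166
pointer [0.48727794 0.00321193] 0.10045960770531262 186.81256527672775
pointer [ 0.44173261 -0.00337036] 0.14646855564368977 187.25583503690325
gear [5.31450434e-01 2.80741165e-05] 0.057592714007324644 195.20036807391728
pivot [0.58370317 0.1821932 ] 0.16709766683107546 91.14020778438437
end [0.56508578 0.26717005] 0.25299477112823404 94.97556781819549
hub [0.58587197 0.01642069] 0.0017339109113636774 131.825642105865
```

```bash
sed -i 's/<60)/<85)/' meas.py
python3 meas.py w1 "[(515,54),(262,99),(314,339),(539,303)]" "[(409,75),(409,10)]" "[('gear',396,126,.054)]"
python3 - <<'E'
from h import *
im=cv2.imread('pics/w1.png')
a=cv2.resize(im[0:150,180:320],None,fx=4,fy=4,interpolation=cv2.INTER_CUBIC); cv2.imwrite('pics/w1c.png',a)
E
```

```text
[329.30731707  34.48780488] 205
[166.09467456  62.86390533] 169
[200.32432432 216.66666667] 111
[344.80909091 194.86363636] 110
c [0.58638198 0.01563096] r [0.1347 0.1352 0.1351 0.1357] ang [152.49 242.08 332.27  62.26] mod90 62.27410152936766
pointer [0.48727794 0.00321193] 0.09987913615962464 187.14267927828058
pointer [ 0.44173261 -0.00337036] 0.14589204842948944 187.48359561597186
gear [5.31450434e-01 2.80741165e-05] 0.057104502612858175 195.85679305406026
```

View pics/w1c.png

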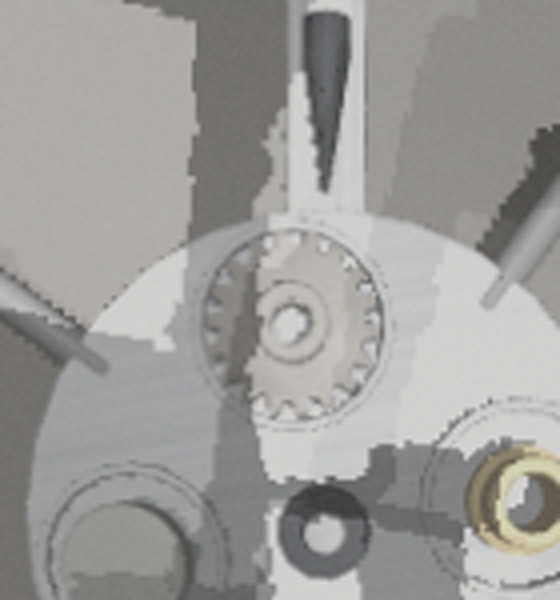

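```bash
cat > tgt.py <<'E'
from h import *
c=np.array([.5861,.016])
def F(th): a=np.radians(th); return np.array([np.cos(a),np.sin(a)]),np.array([np.sin(a),-np.cos(a)])
x,t=F(152.2); d=np.array([.47984,.05348])-c; print('contact r,off',d@x,d@t)
def P(th,off,r=.110,z=.026): x,t=F(th); return [*(c+r*x+off*t),z]
E
python3 - <<'E'
from tgt import *
rel(P(152.2,-.045,z=.1),np.radians(150))
E
```

```text
contact r,off 0.11147574570629391 -0.016404149451455487
t 6.8 pos [0.6401 0.0227 0.2191] rot [ 3.142  0.    -3.   ] F [ 0.2 -0.1  0.4]
d [0.1699 0.029  0.1191] turn [0.    0.    0.665]
```

Emit:
arm_command:
  moves:
    - [[0.17,0.029,0],[0,0,0.665],0]
    - [[0.17,0.029,0],[0,0,0.665],0]
    - [[0.17,0.029,0],[0,0,0.665],0]
    - [[0.17,0.029,0.05],[0,0,0.665],0]
    - [[0.17,0.029,0.1],[0,0,0.665],0]

```text
time: 7.3
tool_pos: [0.4668, 0.0276, 0.1247]
tool_rot: [3.139, 0.005, 2.614]
contact_force: [1.0, -0.9, 0.1]
opening: 0.0003
grip_force: 0.0
```

Emit:
arm_command:
  moves:
    - [[0,0,0.01],[0,0,0],0]
    - [[0,0,0.025],[0,0,0],0]
    - [[0,0,0.025],[0,0,0],0]
    - [[0,0,0.025],[0,0,0],0]
    - [[0,0,0.025],[0,0,0],0]

```text
time: 7.8
tool_pos: [0.4693, 0.0272, 0.0996]
tool_rot: [3.141, 0.002, 2.619]
contact_force: [-0.4, -0.2, 1.0]
opening: 0.0007
grip_force: 0.0
```

Run:
```python
from tgt import *
rel(P(152.2,-.045,z=.025),np.radians(152))
```

```text
contact r,off 0.11147574570629391 -0.016404149451455487
t 7.8 pos [0.4693 0.0272 0.0996] rot [3.141e+00 2.000e-03 2.619e+00] F [-0.4 -0.2  1. ]
d [ 0.0016 -0.0006  0.0746] turn [ 0.001  0.002 -0.033]
```

Emit:
arm_command:
  moves:
    - [[0.0016,0,0.03],[0,0,-0.033],0]
    - [[0.0016,0,0.05],[0,0,-0.033],0]
    - [[0.0016,0,0.062],[0,0,-0.033],0]
    - [[0.0016,0,0.07],[0,0,-0.033],0]
    - [[0.0016,0,0.074],[0,0,-0.033],0]

```text
time: 8.3
tool_pos: [0.4671, 0.0281, 0.0244]
tool_rot: [3.141, 0.001, 2.652]
contact_force: [0.1, 0.2, -0.3]
opening: 0.0002
grip_force: 0.0
```

Emit:
arm_command:
  moves:
    - [[0,0.006,0],[0,0,0],0]
    - [[0,0.012,0],[0,0,0],0]
    - [[0,0.018,0],[0,0,0],0]
    - [[0,0.022,0],[0,0,0],0]
    - [[0,0.025,0],[0,0,0],0]

```text
time: 8.8
tool_pos: [0.4789, 0.0507, 0.0245]
tool_rot: [3.141, 0.001, 2.652]
contact_force: [-0.9, 0.1, 0.4]
opening: 0.0005
grip_force: 0.0
```

Run:
```python
from tgt import *
for a in (150,148,146,144,143.7): rel(P(a,-.0165,r=.11,z=.026),np.radians(a))
```

```text
contact r,off 0.11147574570629391 -0.016404149451455487
t 8.8 pos [0.4789 0.0507 0.0245] rot [3.141e+00 1.000e-03 2.652e+00] F [-0.9  0.1  0.4]
d [-0.0005  0.007  -0.0015] turn [0.    0.001 0.034]
t 8.8 pos [0.4789 0.0507 0.0245] rot [3.141e+00 1.000e-03 2.652e+00] F [-0.9  0.1  0.4]
d [-0.0001  0.0109 -0.0015] turn [0.    0.001 0.069]
t 8.8 pos [0.4789 0.0507 0.0245] rot [3.141e+00 1.000e-03 2.652e+00] F [-0.9  0.1  0.4]
d [ 0.0001  0.0148 -0.0014] turn [0.    0.001 0.104]
t 8.8 pos [0.4789 0.0507 0.0245] rot [3.141e+00 1.000e-03 2.652e+00] F [-0.9  0.1  0.4]
d [ 0.0002  0.0186 -0.0014] turn [0.    0.001 0.139]
t 8.8 pos [0.4789 0.0507 0.0245] rot [3.141e+00 1.000e-03 2.652e+00] F [-0.9  0.1  0.4]
d [ 0.0002  0.0192 -0.0014] turn [0.    0.001 0.144]
```

Emit:
arm_command:
  moves:
    - [[0,0.004,0],[0,0,0.017],0]
    - [[0,0.008,0],[0,0,0.044],0]
    - [[0,0.012,0],[0,0,0.078],0]
    - [[0,0.0155,0],[0,0,0.11],0]
    - [[0,0.0185,0],[0,0,0.139],0]

```text
time: 9.3
tool_pos: [0.4865, 0.0668, 0.0243]
tool_rot: [-3.141, -0.001, 2.511]
contact_force: [-1.6, -0.9, 2.6]
opening: 0.0003
grip_force: 1.3
```

Emit:
arm_command:
  moves:
    - [[0,0,0],[0,0,0],0]
    - [[0,-0.01,0],[0,0,0],0]
    - [[0,-0.025,0],[0,0,0],0]
    - [[0,-0.028,-0.04],[0,0,0],0]
    - [[0,-0.028,-0.085],[0,0,0],0]

```text
time: 9.8
tool_pos: [0.4682, 0.0425, 0.1088]
tool_rot: [-3.139, -0.005, 2.511]
contact_force: [1.8, -0.2, -0.9]
opening: 0.0005
grip_force: 0.0
```

```bash
python3 -c "
from h import *
rel([.64,.022,.20],np.radians(188))"
```

```text
t 9.8 pos [0.4682 0.0425 0.1088] rot [-3.139 -0.005  2.511] F [ 1.8 -0.2 -0.9]
d [-0.1505  0.0844 -0.0922] turn [-0.001 -0.006 -0.77 ]
```

Emit:
arm_command:
  moves:
    - [[-0.02,0.01,-0.04],[0,0,-0.15],0]
    - [[-0.15,0.084,-0.092],[0,0,-0.77],0]
    - [[-0.15,0.084,-0.092],[0,0,-0.77],0]
    - [[-0.15,0.084,-0.092],[0,0,-0.77],0]
    - [[-0.15,0.084,-0.092],[0,0,-0.77],0]

```text
time: 10.3
tool_pos: [0.6455, 0.0211, 0.2027]
tool_rot: [-3.14, 0.005, -3.016]
contact_force: [0.4, -0.3, 0.3]
opening: 0.0005
grip_force: 0.0
```

Emit:
arm_command:
  moves:
    - [[0,0,0],[0,0,-0.06],0]
    - [[0,0,0],[0,0,-0.06],0]
    - [[0,0,0],[0,0,-0.06],0]
    - [[0,0,0],[0,0,-0.06],0]
    - [[0,0,0],[0,0,-0.06],0]

```text
time: 10.8
tool_pos: [0.6411, 0.0234, 0.2014]
tool_rot: [3.142, 0.0, -2.961]
contact_force: [0.6, 0.3, 0.8]
opening: 0.0002
grip_force: 0.0
```

```bash
python3 look.py w2; python3 st.py
```

```text
[0.64117011 0.02351621 0.20145427] 190.35294134088576 r -0.05547889052821572 off -0.0033078198162110146 [-0.2  0.2  0.3]
```

View pics/w2b.png

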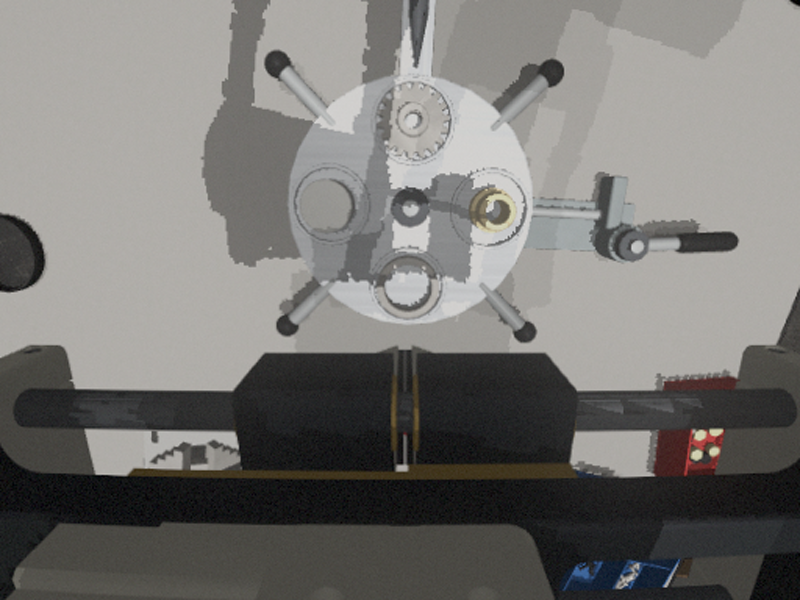

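The wrist view shows the gear at (414,120), between the hub at (410,208) and the pointer tip at (416,67), so they are nearly in line. The balls are at (551,72), (278,64), (288,325) and (525,331).

```bash
python3 meas.py w2 "[(551,72),(278,64),(288,325),(525,331)]" "[(416.5,67),(419.5,3)]" "[('gear',414,120,.054),('pivot',632,244,.043),('end',738,241,.036),('hub',410,208,.045)]"
python3 - <<'E'
from h import *
im=cv2.imread('pics/w2.png')
a=cv2.resize(im[0:150,180:350],None,fx=4,fy=4,interpolation=cv2.INTER_CUBIC)
cv2.imwrite('pics/w2c.png',a)
E
```

```text
[352.28229665  45.42105263] 209
[176.56521739  39.9673913 ] 184
[182.824 208.128] 125
[336.00833333 212.625     ] 120
c [0.58635386 0.01596939] r [0.1353 0.1353 0.1354 0.1357] ang [143.83 233.62 323.65  53.66] mod90 53.690349511950174
pointer [0.48671633 0.00295002] 0.10048453613002489 187.44451118242898
pointer [ 0.44413521 -0.00285192] 0.14345866266349233 187.5387539201025
gear [0.52971092 0.00821308] 0.057171528957508454 187.7972113162745
pivot [0.58219522 0.18220599] 0.16628860544638516 91.43303492620274
end [0.56436231 0.26783047] 0.25281936723228876 94.99019347935345
hub [0.58679566 0.01620084] 0.0004987571122687223 27.64887376423726
```

View pics/w2c.png

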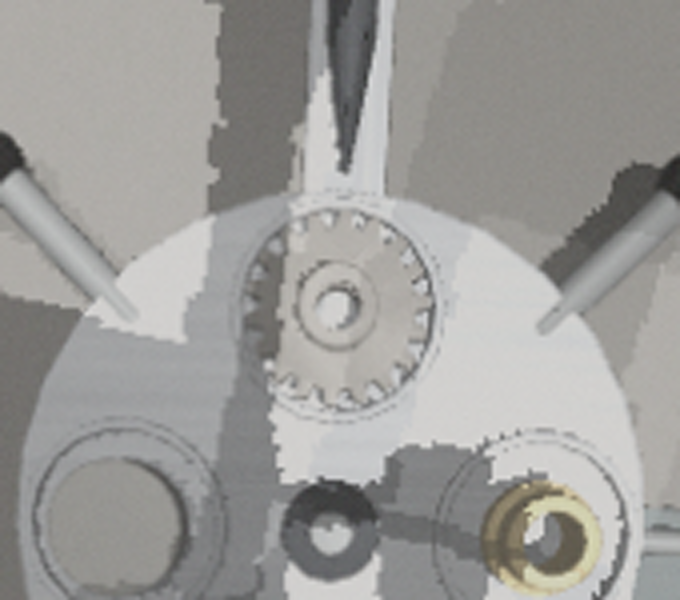

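The close crop shows the gear centre at (339,309), on the line from the hub (330,532) to the pointer tip (345,165). That puts it within about 0.5 deg of the pointer, so the table is done. Next is the lever.

```bash
python3 -c "
from h import *
print(robot.observe()['qpos'].round(2))
rel([.607,.243,.10],np.radians(191.7))"
```

```text
[-0.08  0.58  1.21  0.    1.35 -1.83]
t 10.85 pos [0.6412 0.0235 0.2015] rot [ 3.142  0.    -2.961] F [-0.2  0.2  0.3]
d [-0.0058  0.222   0.1015] turn [ 0.     0.    -0.024]
```

Emit:
arm_command:
  moves:
    - [[-0.006,0.222,0],[0,0,-0.024],0]
    - [[-0.006,0.222,0],[0,0,-0.024],0]
    - [[-0.006,0.222,0],[0,0,-0.024],0]
    - [[-0.006,0.222,0],[0,0,-0.024],0]
    - [[-0.006,0.222,0],[0,0,-0.024],0]

```text
time: 11.35
tool_pos: [0.6058, 0.2475, 0.2015]
tool_rot: [3.14, 0.0, -2.933]
contact_force: [0.1, 0.5, -0.0]
opening: 0.0005
grip_force: 0.0
```

Emit:
arm_command:
  moves:
    - [[0,0,0.03],[0,0,0],0]
    - [[0,0,0.06],[0,0,0],0]
    - [[0,0,0.09],[0,0,0],0]
    - [[0,0,0.105],[0,0,0],0]
    - [[0,0,0.105],[0,0,0],0]

```text
time: 11.85
tool_pos: [0.6056, 0.2427, 0.0936]
tool_rot: [-3.141, -0.005, -2.936]
contact_force: [-0.2, 0.1, 0.3]
opening: 0.0006
grip_force: 0.0
```

```bash
python3 -c "
from h import *
rel([.607,.243,.029],np.radians(191.7))
im=robot.read_camera('side')[:,:,::-1];cv2.imwrite('pics/s3.png',cv2.resize(im[200:340,180:360],None,fx=3.3,fy=3.3,interpolation=cv2.INTER_CUBIC))"
```

```text
t 11.85 pos [0.6056 0.2427 0.0936] rot [-3.141 -0.005 -2.936] F [-0.2  0.1  0.3]
d [-0.0018  0.0001  0.0646] turn [-0.    -0.005  0.001]
```

Emit:
arm_command:
  moves:
    - [[-0.002,0,0.015],[0,-0.003,0],0]
    - [[-0.002,0,0.03],[0,-0.003,0],0]
    - [[-0.002,0,0.045],[0,-0.003,0],0]
    - [[-0.002,0,0.058],[0,-0.003,0],0]
    - [[-0.002,0,0.065],[0,-0.003,0],0]

```text
time: 12.4
tool_pos: [0.6086, 0.2432, 0.0296]
tool_rot: [-3.142, 0.001, -2.936]
contact_force: [0.7, 0.1, -0.7]
opening: 0.0006
grip_force: 0.0
```

Emit:
arm_command:
  moves:
    - [[0.004,0,0],[0,0,0],0]
    - [[0.008,0,0],[0,0,0],0]
    - [[0.012,0,0],[0,0,0],0]
    - [[0.016,0,0],[0,0,0],0]
    - [[0.02,0,0],[0,0,0],0]

```text
time: 12.9
tool_pos: [0.5895, 0.2394, 0.0318]
tool_rot: [3.141, 0.004, -2.936]
contact_force: [-0.1, -0.4, 1.3]
opening: 0.0006
grip_force: 0.0
```

Emit:
arm_command:
  moves:
    - [[0.0039,0.0011,0],[0,0,-0.07],0]
    - [[0.0078,0.0018,0],[0,0,-0.14],0]
    - [[0.0118,0.0023,0],[0,0,-0.209],0]
    - [[0.0158,0.0026,0],[0,0,-0.279],0]
    - [[0.0198,0.0025,0],[0,0,-0.349],0]

```text
time: 13.4
tool_pos: [0.5702, 0.2382, 0.0318]
tool_rot: [-3.14, 0.005, -2.584]
contact_force: [1.3, 1.6, 0.2]
opening: 0.0004
grip_force: 1.0
```

```bash
cat > sl.py <<'E'
from h import *
p=np.array([.5822,.182]); s=robot.observe(); y=s['tool_rot'][2]
x=np.array([np.cos(y),np.sin(y)]);t=np.array([np.sin(y),-np.cos(y)]); d=s['tool_pos'][:2]-p
print(s['time'],s['tool_pos'].round(4),'lever dir',(np.degrees(y)-90)%360,'off',d@x,'r',d@t,'F',s['contact_force'].round(1),'j6',s['qpos'][5])
E
python3 sl.py
```

```text
13.4 [0.5702 0.2382 0.0318] lever dir 121.92114769321137 off -0.019555429958475094 r 0.05402923825025423 F [1.3 1.6 0.2] j6 -1.8563828736653027
```

Emit:
arm_command:
  moves:
    - [[0.0039,0.0011,0.001],[0,0,-0.07],0]
    - [[0.0078,0.0018,0.001],[0,0,-0.14],0]
    - [[0.0118,0.0023,0.001],[0,0,-0.209],0]
    - [[0.0158,0.0026,0.001],[0,0,-0.279],0]
    - [[0.0198,0.0025,0.001],[0,0,-0.349],0]

```text
time: 13.9
tool_pos: [0.5523, 0.2299, 0.0309]
tool_rot: [-3.138, 0.005, -2.235]
contact_force: [2.0, 1.5, 0.1]
opening: 0.0004
grip_force: 1.0
```

Emit:
arm_command:
  moves:
    - [[0.0039,0.0011,0],[0,0,-0.07],0]
    - [[0.0078,0.0018,0],[0,0,-0.14],0]
    - [[0.0118,0.0023,0],[0,0,-0.209],0]
    - [[0.0158,0.0026,0],[0,0,-0.279],0]
    - [[0.0198,0.0025,0],[0,0,-0.349],0]

```text
time: 14.4
tool_pos: [0.5382, 0.2158, 0.0309]
tool_rot: [-3.137, 0.003, -1.886]
contact_force: [1.9, 1.8, 0.2]
opening: 0.0005
grip_force: 0.9
```

```bash
python3 sl.py
```

```text
14.4 [0.5382 0.2158 0.0309] lever dir 161.9184443855367 off -0.018483381463527744 r 0.05235599348633931 F [1.9 1.8 0.2] j6 -2.577028054382103
```

Emit:
arm_command:
  moves:
    - [[0.0039,0.0011,0],[0,0,-0.06],0]
    - [[0.0078,0.002,0],[0,0,-0.12],0]
    - [[0.0105,0.0025,0],[0,0,-0.18],0]
    - [[0.013,0.003,0],[0,0,-0.22],0]
    - [[0.0155,0.0035,0],[0,0,-0.26],0]

```text
time: 14.9
tool_pos: [0.5298, 0.2022, 0.0308]
tool_rot: [-3.136, 0.002, -1.628]
contact_force: [0.7, 1.9, -0.3]
opening: 0.0003
grip_force: 0.9
```

```bash
python3 sl.py
```

```text
14.9 [0.5298 0.2022 0.0308] lever dir 176.73782321554754 off -0.01718123322197285 r 0.05342581066734121 F [ 0.7  1.9 -0.3] j6 -2.855737747824048
```

Now I'll push straight in small steps until the stop shows up as a rise in force.

Emit:
arm_command:
  moves:
    - [[0.001,0,0],[0,0,0],0]
    - [[0.002,0,0],[0,0,0],0]
    - [[0.003,0,0],[0,0,0],0]
    - [[0.004,0,0],[0,0,0],0]
    - [[0.005,0,0],[0,0,0],0]

```text
time: 15.4
tool_pos: [0.5299, 0.2011, 0.0309]
tool_rot: [-3.135, 0.008, -1.631]
contact_force: [0.8, 21.3, -1.8]
opening: 0.0003
grip_force: 11.1
```

Emit:
arm_command:
  moves:
    - [[0.0005,0,0],[0,0,0],0]
    - [[0.001,0,0],[0,0,0],0]
    - [[0.0015,0,0],[0,0,0],0]
    - [[0.002,0,0],[0,0,0],0]
    - [[0.0025,0,0],[0,0,0],0]

```text
time: 15.9
tool_pos: [0.5299, 0.2008, 0.031]
tool_rot: [-3.134, 0.011, -1.631]
contact_force: [1.9, 31.2, -3.8]
opening: 0.0008
grip_force: 15.1
```

```bash
python3 sl.py
```

```text
15.9 [0.5299 0.2008 0.031 ] lever dir 176.54783588677742 off -0.015588719148355515 r 0.05333101757211839 F [ 1.9 31.2 -3.8] j6 -2.8660870451182365
```

Force rose to 31 N at a hard stop. I'll back off, lift and check that it really is the lever home.

Emit:
arm_command:
  moves:
    - [[-0.005,0,0],[0,0,0],0]
    - [[-0.015,0,0],[0,0,0],0]
    - [[-0.03,0,0],[0,0,0],0]
    - [[-0.035,0,-0.04],[0,0,0],0]
    - [[-0.035,0,-0.085],[0,0,0],0]

```text
time: 16.4
tool_pos: [0.5292, 0.23, 0.1143]
tool_rot: [3.14, -0.001, -1.629]
contact_force: [0.7, 0.3, 1.0]
opening: 0.0005
grip_force: 0.0
```

```bash
python3 -c "
from h import *
rel([.66,.1,.20],np.radians(188))"
```

```text
t 16.4 pos [0.5292 0.23   0.1143] rot [ 3.140e+00 -1.000e-03 -1.629e+00] F [0.7 0.3 1. ]
d [ 0.1223 -0.1381 -0.0859] turn [ 1.000e-03 -2.000e-03  1.373e+00]
```

Emit:
arm_command:
  moves:
    - [[0,0,-0.045],[0,0,0.14],0]
    - [[0.122,-0.138,-0.086],[0,0,1.373],0]
    - [[0.122,-0.138,-0.086],[0,0,1.373],0]
    - [[0.122,-0.138,-0.086],[0,0,1.373],0]
    - [[0.122,-0.138,-0.086],[0,0,1.373],0]

```text
time: 16.9
tool_pos: [0.6626, 0.0975, 0.2022]
tool_rot: [-3.139, 0.003, -2.377]
contact_force: [0.2, 0.4, -0.8]
opening: 0.0005
grip_force: 0.0
```

```bash
python3 -c "
from h import *
rel([.66,.1,.20],np.radians(188))"
```

```text
t 16.9 pos [0.6626 0.0975 0.2022] rot [-3.139e+00  3.000e-03 -2.377e+00] F [ 0.2  0.4 -0.8]
d [0.0001 0.0036 0.0022] turn [-0.002  0.004  0.625]
```

Emit:
arm_command:
  moves:
    - [[0,0,0],[0,0,0.625],0]
    - [[0,0,0],[0,0,0.625],0]
    - [[0,0,0],[0,0,0.625],0]
    - [[0,0,0],[0,0,0.625],0]
    - [[0,0,0],[0,0,0.625],0]

```text
time: 17.4
tool_pos: [0.6609, 0.0997, 0.2011]
tool_rot: [3.141, 0.002, -2.997]
contact_force: [-0.1, 0.1, 0.1]
opening: 0.0003
grip_force: 0.0
```

Emit:
arm_command:
  moves:
    - [[0,0,0],[0,0,0],0]
    - [[0,0,0],[0,0,0],0]
    - [[0,0,0],[0,0,0],0]
    - [[0,0,0],[0,0,0],0]
    - [[0,0,0],[0,0,0],0]

```text
time: 17.9
tool_pos: [0.661, 0.0993, 0.2014]
tool_rot: [3.141, 0.003, -2.994]
contact_force: [-0.4, 0.4, -0.4]
opening: 0.0004
grip_force: 0.0
```

```bash
python3 look.py w3
```

```text
(no output)
```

View pics/w3b.png

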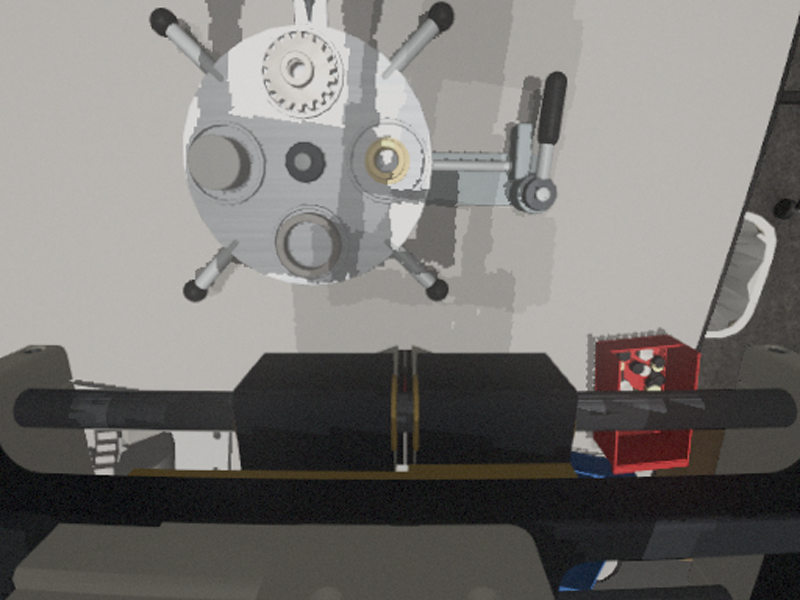

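The lever now lies beside the table. Its pivot is at (540,194), the grip end at (557,75) and the rod at about (545,160). The parts are still in their cups, with the gear at (298,70) on the pointer side.

```bash
python3 meas.py w3 "[(440,17),(163,21),(197,290),(436,288)]" "[]" "[('gear',299,71,.054),('pivot',540,194,.043),('end',556,80,.036),('grip0',549,140,.036),('hub',305,161,.045)]"
python3 - <<'E'
from h import *; import pickle
m=pickle.load(open('w3.pkl','rb'));q=lambda u,v,z=.036:onz(m,u*.64-.2,v*.64-.2,z)[:2]
for a,b in(((540,194,.043),(556,80,.036)),((545,165,.036),(556,80,.036))):
    d=q(*b)-q(*a);print(np.degrees(np.arctan2(d[1],d[0]))%360,np.hypot(*d))
E
```

```text
[281.88938053   9.44247788] 226
[103.38071066  12.72588832] 197
[123.88976378 186.35433071] 127
[279.79020979 184.91608392] 143
c [0.58607357 0.01547904] r [0.1351 0.1357 0.1358 0.1352] ang [143.65 233.61 323.85  53.89] mod90 53.75018578159213
gear [0.53063878 0.00987249] 0.055717591598243014 185.775127919131
pivot [0.58344888 0.18407609] 0.16861747917039238 90.891899112178
end [0.5063978  0.18048246] 0.18323306640767195 115.7746650490885
grip0 [0.54575017 0.18433946] 0.17360822596141698 103.43055603036889
hub [0.58580306 0.01711799] 0.0016611233673156183 99.37232975868034
182.67031863383065 0.07713484232056866
184.8644100893277 0.056679565891813416
```

```bash
python3 -c "
from h import *
print(robot.hand_in())"
```

```text
the job is handed in; nothing more can be done
None
```

I turned the table until the gear was in line with the pointer (within about 1° as measured), then pushed the brake lever home against its stop, backed the arm clear and handed the job in; no verdict came back.

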